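# Fasten the portafilter rest with its thumbscrew

### The job

Slide the steel portafilter rest gently all the way home in the tamping stand so the two holes line up, then put the thumbscrew from the wooden block down through both, feeling with a light touch for the hidden slot by turning it clockwise until it drops and its collar sits down on the rest. Then turn it on clockwise to its stop, so the wing lies straight across the rest, and let go. Force nothing, and leave everything else on the counter where it is.

Things in the scene. Friction and masses are not known exactly. Their poses are not given: they have to be found in the camera images.
- stand: Tamping stand fixed to the counter, dark steel, silver deck. Origin at counter level under its screw hole; reaches x -90 to +60, y -40 to +40 mm of it; z up. Channel along x on top, open at -x: deck 34 mm up, 48 mm between side walls, lips 42.5 to 45.5 mm up that leave 40 mm open above, end wall with inner face at x = +45 mm, 45.5 mm high.
- stand_hole (a point): Centre of the stand's 16 mm screw hole (2 mm chamfer) at the deck surface, 34 mm above the counter; deck 12 mm thick; axes as stand.
- socket (a point): Fixed point on the hole's axis at the top of a hidden brass turning socket, 21 mm above the counter; axes as stand. Its slot, 6 mm wide, 9 mm deep, starts anywhere from 18 to 58 degrees clockwise (from above) of the stand's x axis (not reported). Driving it takes about 0.04 N m; hard stop at 83 degrees clockwise. A blade in it has about 10 degrees of play each way.
- rest: Loose steel portafilter rest, about 0.3 kg: plate 6 mm thick, 46 mm wide, x -90 to +45 mm, lying in the stand's channel, pulled 20 to 45 mm out towards -x. Origin on its hole's axis at the plate's underside; x, z as the stand's. Fully home, its +x end meets the end wall and the two holes coincide. Slides with little friction.
- rest_lip (a point): Outer (-x) face of the rest's upright lip, middle, 17 mm above the plate's underside (51 mm above the counter): a place to push. The lip stands at x -98 to -90 mm of rest, 46 mm wide, 34 mm tall from the plate's underside, a 10 mm horn on top at each side. Axes as rest.
- rest_hole (a point): Centre of the rest's 16 mm hole (2 mm chamfer) at the plate's top face, 40 mm above the counter; axes as rest.
- thumbscrew: Loose quarter-turn thumbscrew, 60 g, upright in the block. Origin at its blade's tip, z up the screw, x along blade and wing. From the tip up: blade 4 mm thick (y), 8 mm wide to 3 mm, 12 mm wide to 7 mm; brass shank 14 mm across to 26.5 mm; collar 29 mm across to 31 mm; flat black wing 30 mm (x) by 8 mm (y) to 57 mm. A half turn makes no difference.
- wing_top (a point): Centre of the wing's top edge, 57 mm above the thumbscrew's tip; axes as thumbscrew. With the blade perched across the slot the tip is 21 mm above the counter; dropped in, collar on the rest, 13.5 mm.
- block: Wooden block fixed to the counter, 60 x 60 x 35 mm, hole 17 mm across and 30 mm deep in the middle of its top; the thumbscrew stands in it, collar on the top face, tip 8.5 mm above the counter. Origin under its centre at counter level.
- canister: Bystander: glass storage canister, 96 mm across, 150 mm tall. Origin at the centre of its underside.
- lid: Bystander: red silicone lid, disc 84 mm across, 20 mm tall with its stub. Origin at the centre of its underside.
- grinder_knob: Bystander: turned wooden grinder knob, 38 mm across, 40 mm tall. Origin at the centre of its underside.
- jug: Bystander: steel milk jug, 92 mm across plus side handle, 100 mm tall. Origin at the centre of its underside.
- cup: Bystander: white ceramic cup, 76 mm across, 65 mm tall. Origin at the centre of its underside.
- tamper: Bystander: dark wooden tamper, 58 mm across, 88 mm tall. Origin at the centre of its underside.
- sieve: Bystander: small steel sieve, 72 mm across, 26 mm tall, with a thin wooden handle along its +x to 125 mm out. Origin at the centre of its underside.
There are look-alikes about, which are no part of the job. What is shaped like the rest but yellow is not meant. Several things have the shape of the stand; the one meant has the colours described above.

How it is judged:
On the way, in this order (a step that is already met when the one before it is completed fails the run):
1. the rest is fully home and its hole lies over the stand's hole (x of rest in the frame of stand above -0.002 m and horizontal distance between rest_hole and stand_hole below 0.0025 m), for 0.2 s.
2. the thumbscrew is through both holes with its blade in the socket's slot (all of step 1 and z of thumbscrew in the frame of stand below 0.0155 m and horizontal distance between thumbscrew and stand_hole below 0.004 m and angle between thumbscrew's own z axis and vertical below 0.12 rad), for 0.1 s.
At the end, for the whole second after the job is handed in: Rest home within 2 mm, holes within 2.5 mm of one another; thumbscrew upright (7 degrees) through both, blade in the slot (tip under 15.5 mm above the counter, within 4 mm of the hole axis), wing straight across the stand within 17 degrees; all at rest and released (all of step 2 and angle between the x axis of thumbscrew and the y axis of stand, either way round below 0.3 rad and linear speed of each of thumbscrew, rest below 0.02 m/s); the robot touches nothing.
It fails at once if the rest is rammed against the stand with more than 40 N (contact force between rest and stand above 40 N).
It fails at once if the thumbscrew is forced against the stand or its socket with more than 40 N (contact force between thumbscrew and stand above 40 N).
It fails at once if the thumbscrew is forced against the rest with more than 40 N (contact force between thumbscrew and rest above 40 N).
It fails at once if a bystander is moved more than 25 mm or tipped (distance of any of canister, lid, grinder_knob, jug, cup, tamper, sieve from where it was at the start of the episode above 0.025 m or angle between any of canister, lid, grinder_knob, jug, cup, tamper, sieve's own z axis and vertical above 0.35 rad).
It also fails if it takes over 72 s, if anything falls off the work surface, if the arm or the gripper's body presses on something with over 40 N, if the wrist force passes 120 N, or if a joint passes its speed limit or range.

### The arm

A 6-joint arm with a two-finger parallel gripper is mounted at the origin on the work surface. World frame = base frame: x ahead of the robot, y to its left, z up, the work surface at z = 0. Lengths are in m, angles in rad, forces in N, time in s.
With the tool pointing down it reaches from about 0.35 to 0.775 m from the base axis. Payload 5.5 kg.
Tool frame: the origin (TCP) lies where the fingers leave the gripper's body, on its centre line; the fingertips stand env.tip_reach ahead of it and the grasp point (between the pads) lies 54 mm ahead of it (env.tip_reach is the distance from the TCP to the fingertips, in m); z points along the fingers, y is the line along which they close (so a half turn about z gives the same grasp; the last joint's range is limited). The gripper opens to 85 mm and grips with 20 to 120 N. Pads are 22 mm wide; open, the fingers measure 114 mm over their backs; the gripper's body (76 mm by 85 mm) begins 54 mm behind the grasp point. The pads swing forward as they close: fully open they stand 13 mm farther back than shut.
Start: joints at [-1.462, 0.313, 0.046, 1.304, 0, 1.431], TCP at [0.142, -0.557, 0.304] pointing down, gripper open.
Joint ranges: [-2.76, 2.76], [-0.86, 1.69], [-1.03, 1.26], [-2.2, 2.34], [-1.47, 1.5], [-3.14, 3.14]. Speed limits (rad/s): [2.57, 2.57, 3.14, 3.14, 3.14, 3.14].

### API

Orientations are given as a unit quaternion [w, x, y, z].
In Python, from workcell import status, optics, hand_in, env gives the robot as it stands.
- The arm moves only by the shell command python3 -m handwheel 'ROWS' [FORCE]. ROWS is a JSON object whose one key "deltas" holds a list of rows, each a list of 5 numbers: the opening, from -1 (shut) to 1 (fully open), then the shift along the tool's x, y, z in units of 40 mm (1.0 is 40 mm), then the turn about the tool's z in units of 10 degrees (1.0 is 10 degrees). In form: {"deltas": [[jaw, x, y, z, roll], ...]}. A call has 1 to 20 rows; each row shifts and turns the commanded pose from where the row before left it, along the tool's axes as they then stand; what a row does not reach is not made up. A row lasts 1/8 s, in which the tool goes at most 62.5 mm and 10.7 degrees, less where a joint would pass 70% of its speed; a pose out of reach is approached as far as the arm can. A call is refused whole if a number of a shift passes 1 or a number of a turn 1, either way. A call with a gripper value outside its range is refused whole. The fingers move at their own pace and stop on an object; FORCE is the grip in N (left out, the last holds). Time passes only in rows, so rows that do not move let the fingers close. It gives the time, the measured TCP pose, the force, the opening and the grip force at its end, in the units of the state.
- status.get_state(): the state, without advancing time (a new reading comes with each control period).
- optics.read_camera(name): name is "scene" or "top" or "wrist"; returns a dict with "frame" (384x512x3 uint8, red, green, blue), "depth" (384x512 float32, m along the optical axis (not along the pixel's ray), 0 where there is no reading), "vfov" (degrees; the focal length in pixels is half the picture's height over the tangent of half this angle, whatever the lens; pixels are square), "cx", "cy" (the principal point, pixels), "origin" and "attitude" of the camera in the world. Camera axes: x right, y down, z forward; pixel columns grow to the right and rows downward; lengths in m; the calibration is good to about 2 mm. A picture is of the moment at which its call begins.
- hand_in(): hands the job in; it is judged then, once.
The state is a dict: "clock": time; "joint_pos": joint angles; "qvel": joint speeds; "tau": joint torques, N m; "tcp_pos": TCP position; "orientation": TCP orientation; "wrist_force": force on the tool from outside, world axes, zero at the start; "ft_torque": the same for the moment, N m; "finger_gap": finger opening in m; "grip_force": force on a finger pad.
Only numpy, scipy, OpenCV 4.12 (cv2) and the standard library are available. Lean on these libraries where they do the work, as an engineer would, in place of code of your own. Each camera call takes 0.05 s, during which the arm holds its last target. There are 200 camera calls.

## Working session

There is one attempt and no reset: what is moved stays moved. The work goes in short steps, Python scripts to look and compute and a shell command to move; the robot and the scene stay as the last step left them, time stands still between calls to the robot, and variables do not carry over. Pictures are saved under pics/ and viewed, at most 10 in all, crops included, and the job is handed in when it is done.

```bash
ls; mkdir -p pics
cat > h.py <<'E'
import numpy as np, cv2
from scipy.spatial.transform import Rotation as R
from workcell import status, optics, env
def cam(n):
    c=optics.read_camera(n); a=np.array(c['attitude'],float)
    M=a if a.shape==(3,3) else R.from_quat(a,scalar_first=True).as_matrix()
    f=c['frame'].shape[0]/2/np.tan(np.radians(c['vfov'])/2)
    d=c['depth']; v,u=np.mgrid[:d.shape[0],:d.shape[1]]
    P=np.stack([(u-c['cx'])/f*d,(v-c['cy'])/f*d,d],-1)@M.T+np.array(c['origin'])
    P[d==0]=np.nan
    return c['frame'],P,M,np.array(c['origin']),f,c
E
python3 - <<'E'
from h import *
import pickle
s=status.get_state();print(s, env.tip_reach)
out={}
for n in('top','scene'):
    F,P,M,o,f,c=cam(n);out[n]=(F,P,M,o,f,c['cx'],c['cy'])
    print(n,o,f,c['cx'],c['cy'],M.round(3).tolist(),[k for k in c])
    cv2.imwrite(f'pics/{n}1.png',cv2.resize(F[:,:,::-1],None,fx=1.5,fy=1.5))
pickle.dump(out,open('v1.pkl','wb'))
E
```

```text
pics
{'clock': 0.0, 'joint_pos': array([-1.46156925e+00,  3.13984786e-01,  4.49674945e-02,  1.30358595e+00,
       -2.52696969e-06,  1.43116972e+00]), 'qvel': array([ 0.00151028, -0.00165875,  0.00168832, -0.00124989, -0.00083012,
        0.00070617]), 'tau': array([-1.12098078e-04, -4.80629969e+01,  2.98531330e+01,  1.92592578e-02,
       -2.55704363e-04, -1.00652517e-05]), 'tcp_pos': array([ 0.14155192, -0.55691151,  0.30301293]), 'orientation': array([-9.03374201e-04,  9.92268557e-01,  1.24105980e-01,  1.24685042e-05]), 'wrist_force': array([ 1.03289867,  0.58031338, -0.099335  ]), 'ft_torque': array([ 0.0585631 ,  0.04352871, -0.00125033]), 'grip_force': 0.0, 'finger_gap': 0.08539746882444986} 0.0726
top [0.45923917 0.01367276 1.46962349] 412.37910205876017 260.06032866541693 196.09763154615328 [[0.002, -0.999, 0.051], [-1.0, -0.002, -0.002], [0.002, -0.051, -0.999]] ['frame', 'depth', 'vfov', 'cx', 'cy', 'origin', 'attitude']
scene [1.38093163 0.41210654 0.65380545] 361.8921147515131 256.2436570455158 191.58224056598732 [[-0.441, 0.466, -0.767], [0.897, 0.249, -0.365], [0.021, -0.849, -0.528]] ['frame', 'depth', 'vfov', 'cx', 'cy', 'origin', 'attitude']
```

View pics/top1.png

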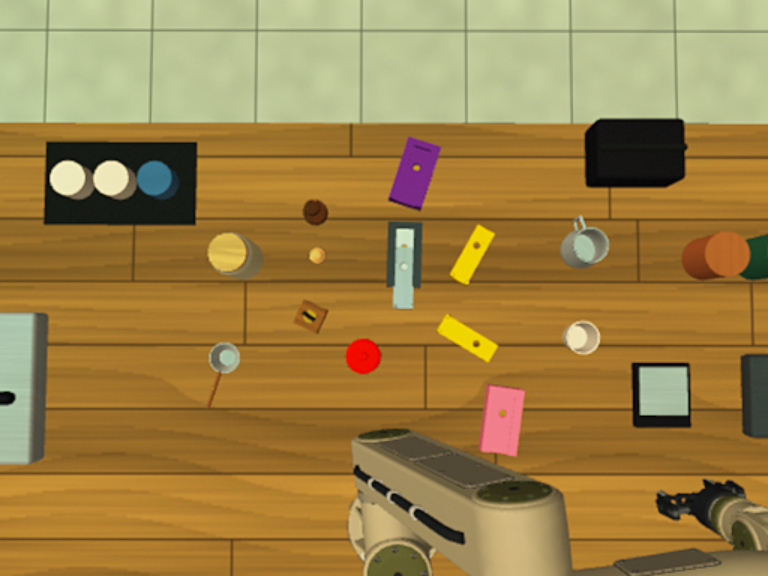

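View pics/scene1.png

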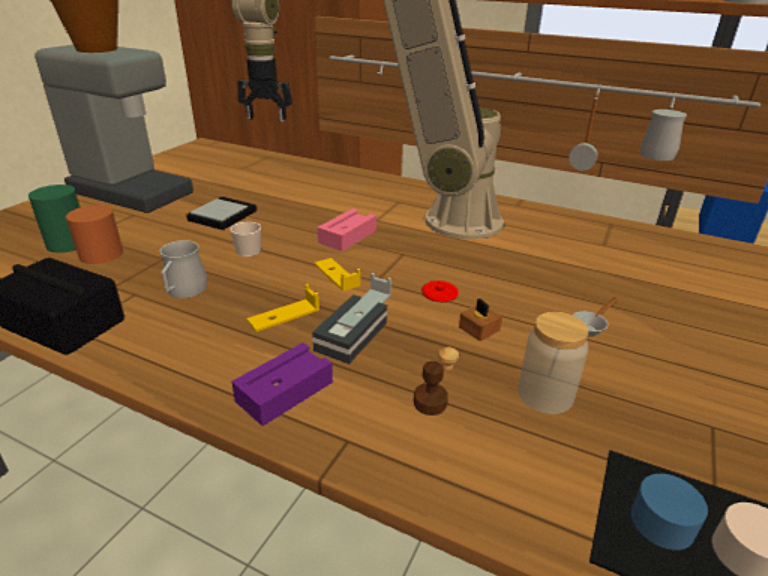

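The top view (768x576) shows these stand shapes: purple (414,174), pink (502,420) and dark steel with a silver deck (404,255), which is the one meant. The rest shapes are yellow (472,254), yellow (467,338) and steel (403,268), again the last one. The block with the black wing is at (311,316). I'll measure these and check them in a crop.

Run:
```python
from h import *
import pickle
out=pickle.load(open('v1.pkl','rb'))
F,P,*_=out['top']
def reg(x0,x1,y0,y1,zl,zh):
    b=np.zeros(F.shape[:2],bool); b[int(y0/1.5):int(y1/1.5),int(x0/1.5):int(x1/1.5)]=1
    m=b&(P[...,2]>zl)&(P[...,2]<zh); q=P[m]
    r=cv2.minAreaRect(q[:,:2].astype(np.float32)*1000)
    return len(q),q.mean(0).round(4),[np.round(t,1) for t in r], np.percentile(q[:,2],[5,50,95]).round(4)
print('stand+rest',reg(370,435,215,315,.025,.1))
print('standdark',reg(370,435,215,290,.042,.049))
print('lip',reg(370,435,280,315,.055,.1))
print('block',reg(285,335,292,340,.02,.05))
print('wing',reg(285,335,292,340,.055,.08))
cv2.imwrite('pics/crop1.png',cv2.resize(F[140:235,180:300,::-1],None,fx=6,fy=6,interpolation=cv2.INTER_CUBIC))
```

```text
stand+rest (1185, array([ 0.6092, -0.0217,  0.0435]), [array([600.5, -21.5]), array([ 79.8, 200.3]), np.float64(89.1)], array([0.0337, 0.0433, 0.0515]))
standdark (522, array([ 0.6227, -0.022 ,  0.0453]), [array([623.4, -21.8]), array([ 79.9, 153.8]), np.float64(90.0)], array([0.0424, 0.0452, 0.0484]))
lip (32, array([ 0.5031, -0.0156,  0.0723]), [array([504.1, -17.7]), array([43.9,  7.1]), np.float64(89.7)], array([0.0657, 0.0715, 0.0818]))
block (281, array([0.4806, 0.1955, 0.0359]), [array([480.9, 196.5]), array([60.5, 59.9]), np.float64(65.3)], array([0.0301, 0.036 , 0.0415]))
wing (25, array([0.4809, 0.1958, 0.0652]), [array([481.4, 196. ]), array([30.6,  7.7]), np.float64(51.3)], array([0.0578, 0.0659, 0.0715]))
```

View pics/crop1.png

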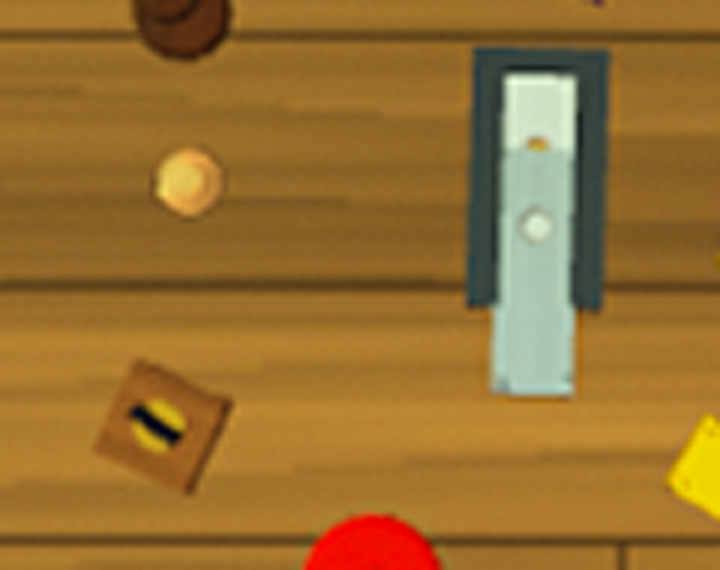

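The crop confirms the choice: dark stand, stand hole showing gold at (537,145), rest hole at (537,226) and rest lip at the bottom (535,388). The thumbscrew is in the block at (158,425). Next I go above the area behind the lip for a wrist view.

```bash
python3 -m handwheel '{"deltas": [[1,0,0,0,0.71],[1,0,0,0,0.71],[1,0.435,-0.745,0,0],[1,0.435,-0.745,0,0],[1,0.435,-0.745,0,0],[1,0.435,-0.745,0,0],[1,0.435,-0.745,0,0],[1,0.435,-0.745,0,0],[1,0.435,-0.745,0,0],[1,0.435,-0.745,0,0],[1,0.435,-0.745,0,0],[1,0.435,-0.745,0,0],[1,0.435,-0.745,0,0],[1,0.435,-0.745,0,0],[1,0.435,-0.745,0,0],[1,0.435,-0.745,0,0],[1,0.435,-0.745,0,0],[1,0.435,-0.745,0,0],[1,0.435,-0.745,0,0],[-1,0.435,-0.745,0,0]]}'
python3 - <<'E'
from h import *
import pickle
F,P,M,o,f,c=cam('wrist')
s=status.get_state();print(s['clock'],s['tcp_pos'],s['orientation'],s['joint_pos'].round(2),s['wrist_force'])
print(o,f,M.round(3).tolist())
pickle.dump((F,P,M,o,f),open('w1.pkl','wb'))
cv2.imwrite('pics/w1.png',cv2.resize(F[:,:,::-1],None,fx=1.5,fy=1.5))
E
```

```text
clock: 2.6
tcp_pos: [0.4545, -0.0195, 0.3036]
orientation: [0.0, 1.0, 0.001, -0.0]
wrist_force: [-0.4, 0.8, 0.3]
finger_gap: 0.0696
grip_force: 0.0
2.65 [ 0.4560544  -0.01716637  0.30353282] [-1.09226122e-03  9.99997909e-01  1.65075475e-03  5.13019392e-04] [-0.22  0.08 -0.24  1.24  0.    2.92] [1.62455685 1.4211171  1.19879371]
[ 0.52662855 -0.01966769  0.37371658] 332.1422584980684 [[0.002, -0.958, -0.288], [-1.0, -0.002, -0.001], [0.001, 0.288, -0.958]]
```

View pics/w1.png

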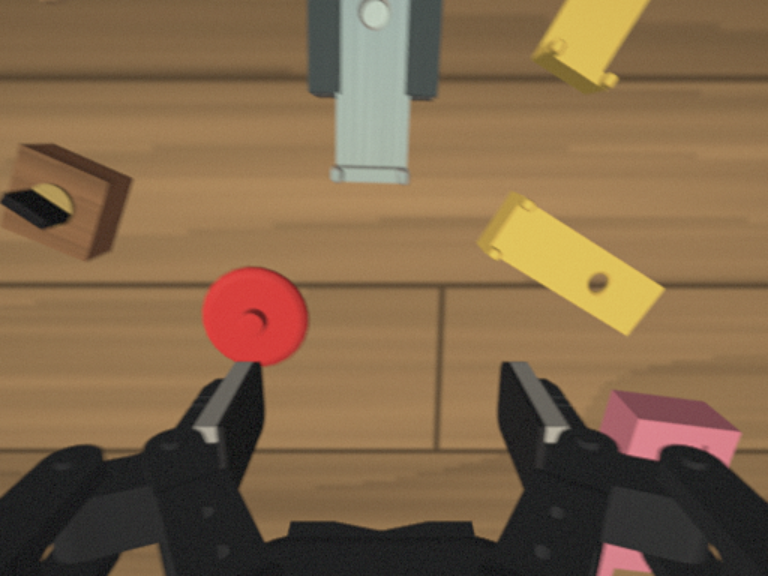

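The wrist view shows the rest lip at (370,175), the rest hole at (374,14), and the block with the wing at (38,208). The lid at (255,315) lies between them. I'll measure more finely from this view.

Run:
```python
from h import *
import pickle
F,P,M,o,f=pickle.load(open('w1.pkl','rb'))
def reg(n,x0,x1,y0,y1,zl,zh):
    b=np.zeros(F.shape[:2],bool); b[max(0,int(y0/1.5)):int(y1/1.5),int(x0/1.5):int(x1/1.5)]=1
    q=P[b&(P[...,2]>zl)&(P[...,2]<zh)]
    r=cv2.minAreaRect(q[:,:2].astype(np.float32)*1000)
    print(n,len(q),q.mean(0).round(4),[np.round(t,1) for t in r], np.percentile(q[:,2],[5,50,95]).round(4),q.min(0).round(4),q.max(0).round(4))
reg('lip',310,430,130,200,.055,.1)
reg('plate',325,420,40,165,.037,.043)
reg('walls',300,450,0,100,.0435,.048)
reg('block',0,140,130,270,.03,.038)
reg('collar',0,140,130,270,.0385,.045)
reg('wing',0,140,130,270,.058,.075)
# hole of rest
g=F[0:30,235:265].astype(int)
print(P[9,249],P[20,249])
```

```text
lip 519 [ 0.5033 -0.0147  0.0702] [array([502.9, -14.9]), array([45.5,  8.2]), np.float64(88.5)] [0.0641 0.0683 0.0784] [ 0.4986 -0.0377  0.0551] [0.5075 0.0079 0.0798]
plate 3829 [ 0.5455 -0.016   0.0401] [array([545.4, -16.4]), array([46.3, 75.8]), np.float64(87.3)] [0.0389 0.0401 0.0413] [ 0.5085 -0.0398  0.0374] [0.5827 0.0082 0.043 ]
walls 2833 [ 0.5771 -0.0171  0.0456] [array([576.8, -16.7]), array([80.2, 53.2]), np.float64(88.6)] [0.0444 0.0456 0.0469] [ 0.5495 -0.0573  0.0435] [0.6027 0.0234 0.048 ]
block 2730 [0.482  0.1959 0.0349] [array([480.6, 200.5]), array([62.2, 61.1]), np.float64(65.9)] [0.0331 0.035  0.0363] [0.4411 0.1606 0.03  ] [0.5194 0.2399 0.0378]
collar 311 [0.4852 0.1956 0.0403] [array([483. , 195.4]), array([29.5, 18.3]), np.float64(26.7)] [0.0387 0.0398 0.0441] [0.4667 0.1859 0.0385] [0.4948 0.2102 0.045 ]
wing 417 [0.481  0.1988 0.0641] [array([480.6, 199.7]), array([30.2,  9.1]), np.float64(52.9)] [0.0592 0.065  0.0666] [0.4689 0.186  0.058 ] [0.4921 0.2135 0.0674]
[ 0.59745342 -0.01547522  0.03482994] [ 0.5874216  -0.01551846  0.03985774]
```

```bash
python3 -m handwheel '{"deltas": [[-1,0.1,-0.04,0.76,0],[-1,0.1,-0.04,0.76,0],[-1,0,0,0.76,0],[-1,0,0,0.76,0],[-1,0,0,0.76,0],[-1,0,0,0.76,0],[-1,0,0,0,0],[-1,0.2,0,0,0],[-1,0.1,0,0,0],[-1,0.1,0,0,0],[-1,0.1,0,0,0],[-1,0.1,0,0,0],[-1,0.1,0,0,0],[-1,0,0,0,0]]}' 60
```

```text
clock: 4.4
tcp_pos: [0.4901, -0.0174, 0.1213]
orientation: [0.0, 1.0, 0.0, -0.0]
wrist_force: [-2.5, -0.2, 0.4]
finger_gap: 0.0003
grip_force: 0.7
```

```bash
python3 -m handwheel '{"deltas": [[-1,0.08,-0.02,0,0],[-1,0.08,-0.02,0,0],[-1,0.08,-0.02,0,0],[-1,0.08,0,0,0],[-1,0.08,0,0,0],[-1,0.08,0,0,0],[-1,0.08,0,0,0],[-1,0.08,0,0,0],[-1,0.08,0,0,0],[-1,0.08,0,0,0],[-1,0,0,0,0]]}'
```

```text
clock: 5.78
tcp_pos: [0.5186, -0.0163, 0.1209]
orientation: [0.002, 1.0, -0.0, -0.004]
wrist_force: [-13.8, -6.8, 9.1]
finger_gap: -0.0001
grip_force: 6.7
```

```bash
python3 -m handwheel '{"deltas": [[-1,0.04,0,0,0],[-1,0.04,0,0,0],[-1,0.03,0,0,0],[-1,0.02,0,0,0],[-1,0,0,0,0]]}'
```

```text
clock: 6.4
tcp_pos: [0.5231, -0.0163, 0.1208]
orientation: [0.002, 1.0, -0.0, -0.005]
wrist_force: [-14.8, -7.6, 10.2]
finger_gap: 0.0002
grip_force: 7.7
```

Run:
```python
from h import *
F,P,M,o,f,c=cam('wrist')
cv2.imwrite('pics/w2.png',cv2.resize(F[:,:,::-1],None,fx=1.5,fy=1.5))
```

```text
(no output)
```

View pics/w2.png

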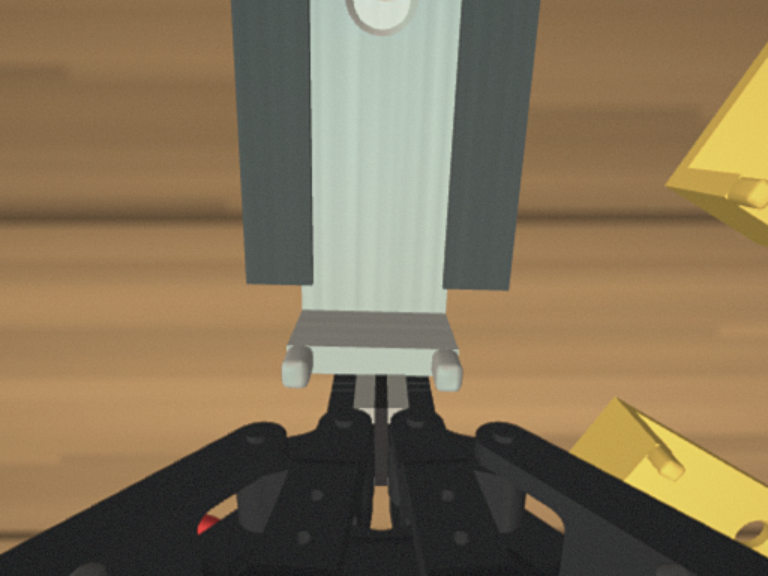

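The wrist view shows clean contact: fingers centred on the lip at (375,380), the rest straight in its channel, still about 8 mm short. I'll ease off to clear the side load, then push on slowly.

```bash
python3 -m handwheel '{"deltas": [[-1,-0.2,0.02,0,0],[-1,0,0,0,0]]}';python3 -m handwheel '{"deltas": [[-1,0.1,0,0,0],[-1,0.05,0,0,0],[-1,0.05,0,0,0],[-1,0.03,0,0,0],[-1,0.03,0,0,0],[-1,0.03,0,0,0]]}'
```

```text
clock: 6.7
tcp_pos: [0.52, -0.0157, 0.1217]
orientation: [-0.0, 1.0, 0.0, 0.001]
wrist_force: [0.3, 0.9, 0.2]
finger_gap: -0.0003
grip_force: 0.0
clock: 7.45
tcp_pos: [0.529, -0.0158, 0.1213]
orientation: [0.0, 1.0, 0.0, -0.003]
wrist_force: [-9.5, -1.5, 7.2]
finger_gap: -0.0001
grip_force: 4.8
```

```bash
python3 -m handwheel '{"deltas": [[-1,0.03,0,0,0],[-1,0.02,0,0,0],[-1,0,0,0,0]]}';python3 -m handwheel '{"deltas": [[-1,0.02,0,0,0],[-1,0.02,0,0,0],[-1,0,0,0,0]]}'
```

```text
clock: 7.82
tcp_pos: [0.5311, -0.0158, 0.1213]
orientation: [0.0, 1.0, 0.0, -0.002]
wrist_force: [-8.7, -2.5, 7.6]
finger_gap: -0.0004
grip_force: 4.5
clock: 8.2
tcp_pos: [0.5326, -0.0159, 0.1213]
orientation: [0.001, 1.0, 0.0, -0.003]
wrist_force: [-9.0, -1.9, 8.8]
finger_gap: -0.0001
grip_force: 4.7
```

Still sliding at about 9 N, with no stop felt yet.

```bash
python3 -m handwheel '{"deltas": [[-1,0.02,0,0,0],[-1,0.02,0,0,0],[-1,0,0,0,0]]}';python3 -m handwheel '{"deltas": [[-1,0.02,0,0,0],[-1,0.02,0,0,0],[-1,0,0,0,0]]}'
python3 - <<'E'
from h import *
F,P,M,o,f,c=cam('wrist')
cv2.imwrite('pics/w3.png',cv2.resize(F[:,:,::-1],None,fx=1.5,fy=1.5))
def reg(n,x0,x1,y0,y1,zl,zh):
    b=np.zeros(F.shape[:2],bool); b[int(y0/1.5):int(y1/1.5),int(x0/1.5):int(x1/1.5)]=1
    q=P[b&(P[...,2]>zl)&(P[...,2]<zh)]
    r=cv2.minAreaRect(q[:,:2].astype(np.float32)*1000)
    print(n,len(q),q.mean(0).round(4),[np.round(t,1) for t in r],q.min(0).round(4),q.max(0).round(4))
reg('lip',270,480,280,390,.065,.07)
reg('walls',200,550,150,300,.044,.048)
E
```

```text
clock: 8.57
tcp_pos: [0.5329, -0.0158, 0.1212]
orientation: [0.001, 1.0, 0.0, -0.004]
wrist_force: [-14.4, -1.3, 11.2]
finger_gap: -0.0002
grip_force: 6.7
clock: 8.95
tcp_pos: [0.5331, -0.0158, 0.1211]
orientation: [0.001, 1.0, 0.0, -0.005]
wrist_force: [-17.4, -2.2, 15.7]
finger_gap: -0.0003
grip_force: 8.7
lip 2116 [ 0.5465 -0.015   0.0679] [array([544.4, -14.9]), array([45.8, 13.5]), np.float64(88.5)] [ 0.538  -0.0379  0.065 ] [0.5516 0.0079 0.07  ]
walls 9122 [ 0.5792 -0.0169  0.0457] [array([578.1, -16.8]), array([44.5, 81.6]), np.float64(0.1)] [ 0.5558 -0.0576  0.044 ] [0.6004 0.0239 0.0479]
```

The stop is felt at 17 N with TCP x stalled at 0.533, so the rest is home. I'll back off, rise and measure both the hole and the rest.

```bash
python3 -m handwheel '{"deltas": [[-1,-0.5,0,0,0],[-1,-0.3,0,-0.2,0],[-1,0,0,-0.9,0],[-1,0.4,0,-0.9,0],[-1,0.4,0,-0.9,0],[-1,0,0,-0.3,0],[-1,0,0,0,0]]}'
python3 - <<'E'
from h import *
F,P,M,o,f,c=cam('wrist')
import pickle; pickle.dump((F,P,M,o,f,c['cx'],c['cy']),open('w4.pkl','wb'))
cv2.imwrite('pics/w4.png',cv2.resize(F[:220,100:400,::-1],None,fx=2.5,fy=2.5))
E
```

```text
clock: 9.88
tcp_pos: [0.5381, -0.0157, 0.25]
orientation: [0.0, 1.0, 0.001, 0.001]
wrist_force: [-1.4, 0.3, -0.7]
finger_gap: -0.0001
grip_force: 0.0
```

View pics/w4.png

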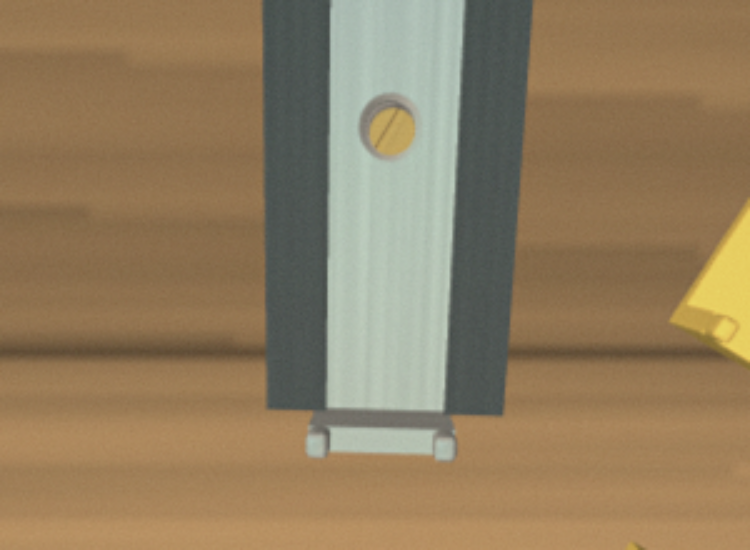

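The view shows the rest home: its hole is at crop (390,127), and the brass socket beneath it is clear, with a line at roughly 34° clockwise. I'll compute the hole's position and the yaw.

Run:
```python
from h import *
import pickle
F,P,M,o,f,cx,cy=pickle.load(open('w4.pkl','rb'))
def ray(u,v,z):
    d=M@np.array([(u-cx)/f,(v-cy)/f,1]); return (o+d*(z-o[2])/d[2]).round(4)
w=lambda x,y,z:ray(100+x/2.5-.3,y/2.5-.3,z)
print('hole',w(390,127,.04),'edges',w(360,127,.04),w(420,127,.04),w(390,92,.04),w(390,160,.04))
print('brass',w(391,131,.021), 'line',w(376,148,.021),w(402,110,.021))
# stand outer edges by P (top z .0455) rows
E=[]
for r in range(10,155,5):
    m=np.where((P[r,:,2]>.0435)&(P[r,:,2]<.048))[0]
    if len(m)>20: E.append((P[r,m,0].mean(),P[r,m[0],1],P[r,m[-1],1]))
E=np.array(E); a=np.polyfit(E[:,0],E[:,1],1);b=np.polyfit(E[:,0],E[:,2],1)
print('yaw',np.degrees(np.arctan([a[0],b[0]])),'mid y at .64',(np.polyval(a,.64)+np.polyval(b,.64))/2, 'w',E[:,1].mean()-E[:,2].mean())
m=(P[...,2]>.0435)&(P[...,2]<.048); m[:,:200]=0;m[:,320:]=0
m[:,230:285]=0; print('stand -x end', np.percentile(P[m][:,0],[0,.5,1,2]), 'lip min x',np.nanmin(P[150:190,220:290][(P[150:190,220:290,2]>.06)&(P[150:190,220:290,2]<.07)][:,0]))
```

```text
hole [ 0.6401 -0.0176  0.04  ] edges [ 0.6401 -0.0082  0.04  ] [ 0.6401 -0.027   0.04  ] [ 0.6501 -0.0176  0.04  ] [ 0.6304 -0.0177  0.04  ]
brass [ 0.6409 -0.0181  0.021 ] line [ 0.6356 -0.0131  0.021 ] [ 0.6474 -0.0217  0.021 ]
yaw [-1.70252271 21.29298842] mid y at .64 -0.018234608407740868 w 0.08807550581070081
stand -x end [0.54965848 0.55135681 0.55214134 0.55357589] lip min x 0.5424306519995318
```

Hole at (0.640, -0.018), stand yaw about -1.6°, and the sizes agree with the description. Next, over to the block, turning to yaw 231° (wing at 51° plus a half turn), which leaves joint 6 room for the clockwise turn.

```bash
python3 -m handwheel '{"deltas": [[-1,-0.24,-0.89,0,0],[-1,-0.24,-0.89,0,0],[-1,-0.24,-0.89,0,0],[-1,-0.24,-0.89,0,0],[-1,-0.24,-0.89,0,0],[-1,-0.24,-0.89,0,0],[-1,0,0,0,-1],[-1,0,0,0,-1],[-1,0,0,0,-1],[-1,0,0,0,-1],[-1,0,0,0,-1],[-1,0,0,0,-1],[-1,0,0,0,-1],[-1,0,0,0,-1],[-1,0,0,0,-1],[-1,0,0,0,-1],[-1,0,0,0,-1],[-1,0,0,0,-1],[-1,0,0,0,-1]]}'; python3 -m handwheel '{"deltas": [[-0.2,0,0,0,-1],[-0.2,0,0,0,-1],[-0.2,0,0,0,-1],[-0.2,0,0,0,-1],[-0.2,0,0,0,-1],[-0.2,0,0,0,-1],[-0.2,0,0,0,-1],[-0.2,0,0,0,-1],[-0.2,0,0,0,-1],[-0.2,0,0,0,-1.0],[-0.2,0,0,0,-0.1],[-0.2,0,0,0,0]]}'
python3 - <<'E'
from h import *
F,P,M,o,f,c=cam('wrist')
s=status.get_state();q=R.from_quat(s['orientation'],scalar_first=True).as_matrix();print(s['tcp_pos'],np.degrees(np.arctan2(q[1,0],q[0,0])),s['joint_pos'].round(2),q[:,2].round(4))
import pickle; pickle.dump((F,P,M,o,f,c['cx'],c['cy']),open('w5.pkl','wb'))
cv2.imwrite('pics/w5.png',cv2.resize(F[:,:,::-1],None,fx=1.5,fy=1.5))
d=np.hypot(P[...,0]-.481,P[...,1]-.197)
for n,zl,zh,rm in(('block',.033,.0375,.05),('collar',.0385,.0415,.02),('wing',.061,.07,.025)):
    m=(d<rm)&(P[...,2]>zl)&(P[...,2]<zh);p=P[m]
    print(n,len(p),p.mean(0).round(4),[np.round(t,1) for t in cv2.minAreaRect(p[:,:2].astype(np.float32)*1000)])
E
```

```text
clock: 12.3
tcp_pos: [0.4799, 0.1324, 0.2515]
orientation: [-0.011, 0.38, 0.924, 0.022]
wrist_force: [0.2, 0.8, 0.3]
finger_gap: 0.0
grip_force: 0.0
clock: 13.8
tcp_pos: [0.48, 0.1324, 0.2514]
orientation: [0.009, -0.468, 0.884, 0.022]
wrist_force: [0.3, 0.1, -0.4]
finger_gap: 0.0342
grip_force: 0.0
[0.48005728 0.13238305 0.25146773] -124.21610380414276 [ 0.09  0.19 -0.25  1.13  0.05 -0.89] [-0.0046  0.0481 -0.9988]
block 2594 [0.4792 0.194  0.035 ] [array([480.2, 200. ]), array([60.7, 60.1]), np.float64(65.6)]
collar 333 [0.4813 0.1973 0.0396] [array([479.9, 198. ]), array([25.2, 28.7]), np.float64(80.8)]
wing 227 [0.4793 0.1966 0.065 ] [array([480.9, 199.5]), array([30.3,  8.1]), np.float64(49.2)]
```

View pics/w5.png

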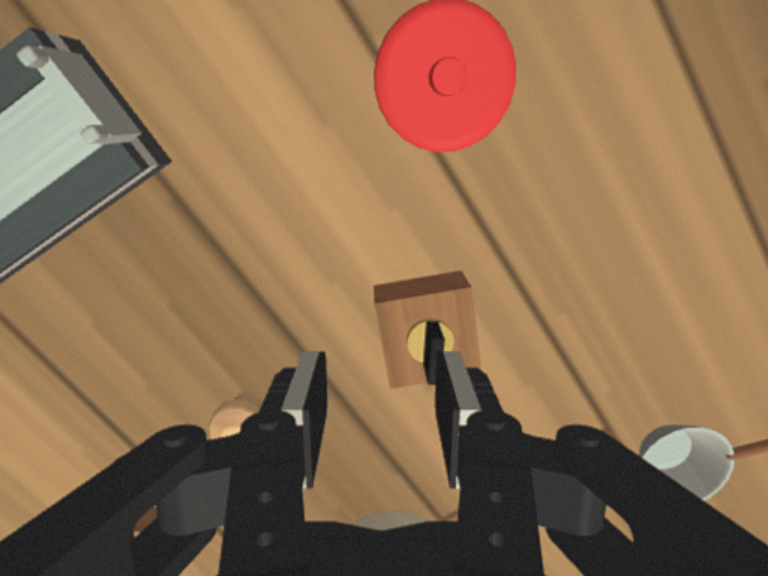

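The lid and block show clearly, with the wing at (432,350). But joint 6 hit its limit during the sideways move: the tool fell short in y and tilted by about 2.8° (fingers towards +y). The rows can't command tilt, so I'll undo it by moving the opposite way against the mirrored limit, high up in free space, and check.

```bash
cat > st.py <<'E'
from h import *
s=status.get_state();q=R.from_quat(s['orientation'],scalar_first=True).as_matrix()
print(s['clock'],s['tcp_pos'].round(4),'yaw',np.degrees(np.arctan2(q[1,0],q[0,0])).round(2),'j',s['joint_pos'].round(3),'z',q[:,2].round(4),'F',s['wrist_force'].round(1),'T',s['ft_torque'].round(3))
E
python3 -m handwheel '{"deltas": [[-0.2,0,0,0,-1],[-0.2,0,0,0,-1],[-0.2,0,0,0,-1],[-0.2,0,0,0,-1],[-0.2,0,0,0,-1],[-0.2,0,0,0,-1],[-0.2,0,0,0,-1],[-0.2,0,0,0,-1],[-0.2,0,0,0,-1],[-0.2,0,0,0,-1],[-0.2,0,0,0,-1],[-0.2,0,0,0,-1],[-0.2,0,0,0,-0.3],[-0.2,0,0.4,0,0]]}' >/dev/null; python3 st.py
python3 -m handwheel '{"deltas": [[-0.2,0,0.6,0,0],[-0.2,0,0.6,0,0]]}' >/dev/null; python3 st.py
```

```text
15.6 [0.4798 0.1165 0.2507] yaw -1.05 j [ 0.053  0.179 -0.264  1.131  0.048 -3.07 ] z [-0.0046  0.048  -0.9988] F [-0.  -0.2 -0.6] T [-0.063 -0.011 -0.023]
15.85 [0.479  0.0749 0.2483] yaw -1.81 j [-0.03   0.166 -0.285  1.126  0.041 -3.14 ] z [-0.0045  0.0416 -0.9991] F [-0.   0.9 -0. ] T [-0.079 -0.006 -0.023]
```

```bash
python3 -m handwheel '{"deltas": [[-0.2,0,0.7,0,0],[-0.2,0,0.7,0,0]]}' >/dev/null; python3 st.py; python3 -m handwheel '{"deltas": [[-0.2,0,0.7,0,0],[-0.2,0,0.7,0,0]]}' >/dev/null; python3 st.py
```

```text
16.1 [0.4787 0.0511 0.2463] yaw -4.04 j [-0.069  0.163 -0.293  1.121  0.017 -3.14 ] z [-0.0046  0.0177 -0.9998] F [ 0.3 -0.2 -0.1] T [-0.009  0.007  0.034]
16.35 [0.4773 0.0271 0.2457] yaw -6.27 j [-0.108  0.159 -0.3    1.118 -0.007 -3.14 ] z [-0.0067 -0.006  -1.    ] F [-0.3 -0.3 -0.2] T [-0.005 -0.052  0.048]
```

Tilt is now about 0.5°. I'll turn to the wing's yaw and then go over the block.

```bash
python3 -m handwheel '{"deltas": [[-0.2,0,0,0,1],[-0.2,0,0,0,1],[-0.2,0,0,0,1],[-0.2,0,0,0,1],[-0.2,0,0,0,1],[-0.2,0,0,0,1],[-0.2,0,0,0,1],[-0.2,0,0,0,1],[-0.2,0,0,0,1],[-0.2,0,0,0,1],[-0.2,0,0,0,1],[-0.2,0,0,0,1],[-0.2,0,0,0,0.27],[-0.2,-0.84,0.66,0.35,0],[-0.2,-0.84,0.66,0.35,0],[-0.2,-0.84,0.66,0.35,0],[-0.2,-0.84,0.66,0.35,0],[-0.2,0,0,0,0]]}' >/dev/null; python3 st.py
cat > wing.py <<'E'
from h import *
F,P,M,o,f,c=cam('wrist')
d=np.hypot(P[...,0]-.481,P[...,1]-.197)
for n,zl,zh,rm in(('block',.033,.0375,.05),('collar',.0385,.0415,.02),('wing',.063,.068,.025)):
    m=(d<rm)&(P[...,2]>zl)&(P[...,2]<zh);p=P[m]
    print(n,len(p),p.mean(0).round(4),[np.round(t,1) for t in cv2.minAreaRect(p[:,:2].astype(np.float32)*1000)])
cv2.imwrite('pics/w6.png',cv2.resize(F[:,:,::-1],None,fx=1.5,fy=1.5))
E
python3 wing.py
```

```text
18.6 [0.4784 0.2002 0.1876] yaw -128.69 j [ 0.243  0.278 -0.297  1.005 -0.004 -0.653] z [-0.0085 -0.0057 -0.9999] F [ 0.5 -0.5  0.1] T [-0.014 -0.053 -0.028]
block 5344 [0.4787 0.1981 0.0351] [array([480.6, 200.3]), array([60.7, 60.3]), np.float64(65.5)]
collar 770 [0.4797 0.2    0.0397] [array([480. , 199.4]), array([28. , 28.6]), np.float64(53.6)]
wing 581 [0.4799 0.1997 0.0655] [array([480.3, 200.2]), array([30.1,  8. ]), np.float64(53.7)]
```

View pics/w6.png

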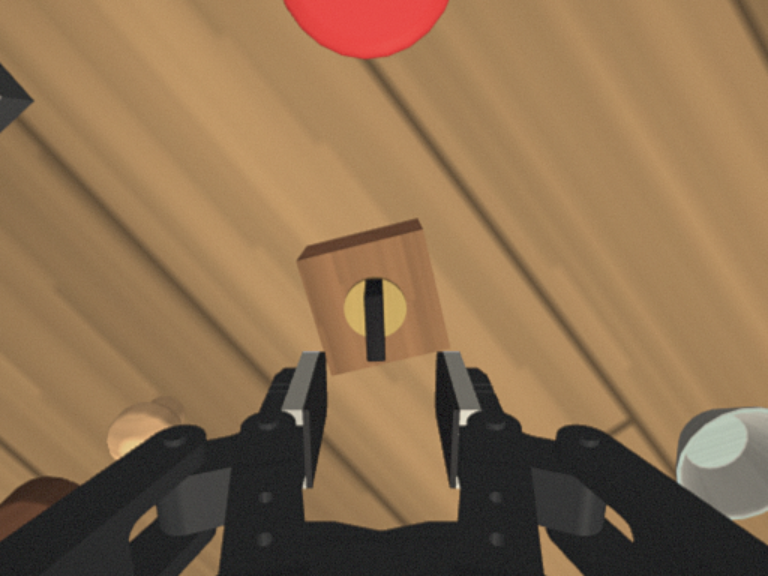

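The view shows the wing at (375,320), centred between the fingers, with yaw about 53.5°. Now down to grasp it.

```bash
python3 -m handwheel '{"deltas": [[-0.2,-0.055,-0.045,0.6,-0.22],[-0.2,0,0,0.6,0],[-0.2,0,0,0.5,0],[-0.2,0,0,0.08,0],[-0.2,0,0,0,0],[-1,0,0,0,0],[-1,0,0,0,0],[-1,0,0,0,0],[-1,0,0,0,0],[-1,0,0,0,0],[-1,0,0,0,0]]}' 60; python3 st.py
```

```text
clock: 20.02
tcp_pos: [0.4821, 0.1986, 0.1187]
orientation: [-0.003, -0.449, 0.894, -0.001]
wrist_force: [-0.6, -0.0, 5.8]
finger_gap: 0.0065
grip_force: 59.9
20.025 [0.4821 0.1986 0.1187] yaw -126.7 j [ 0.238  0.348 -0.388  0.84  -0.004 -0.692] z [-0.0047 -0.0051 -1.    ] F [-0.6 -0.   5.8] T [-0.107  0.179  0.04 ]
```

```bash
python3 -m handwheel '{"deltas": [[-1,0,0,-0.2,0],[-1,0,0,-0.6,0],[-1,0,0,-0.7,0],[-1,0,0,-0.7,0],[-1,0,0,0,0]]}' 60; python3 st.py
python3 - <<'E'
from h import *
F,P,M,o,f,c=cam('wrist')
cv2.imwrite('pics/w7.png',cv2.resize(F[190:,120:400,::-1],None,fx=2.5,fy=2.5))
E
```

```text
clock: 20.65
tcp_pos: [0.4836, 0.1994, 0.208]
orientation: [-0.002, -0.449, 0.894, -0.001]
wrist_force: [0.2, -0.1, -0.8]
finger_gap: 0.0061
grip_force: 58.9
20.65 [0.4836 0.1994 0.208 ] yaw -126.7 j [ 0.239  0.265 -0.26   1.048 -0.004 -0.691] z [-0.0018 -0.0041 -1.    ] F [ 0.2 -0.1 -0.8] T [-0.03  -0.131  0.044]
```

View pics/w7.png

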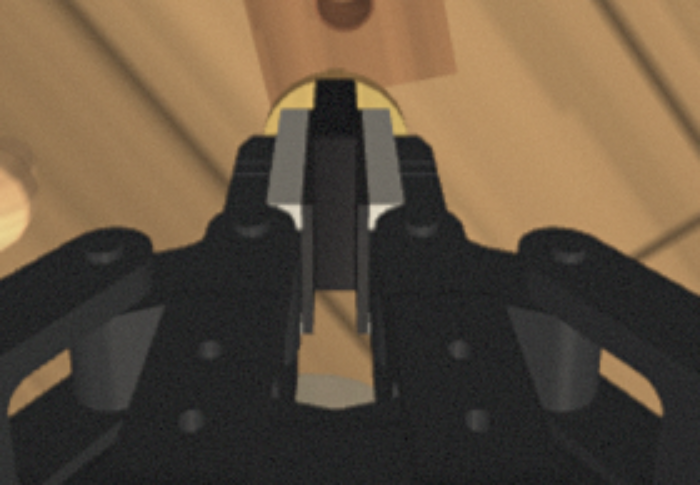

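The thumbscrew is held and clear of the block, with its collar and wing centred at crop (335,100). I'll measure its offset from the tool axis in the collar plane.

```bash
cat > col.py <<'E'
from h import *
from scipy.optimize import least_squares
F,P,M,o,f,c=cam('wrist')
s=status.get_state();q=R.from_quat(s['orientation'],scalar_first=True).as_matrix();t=s['tcp_pos']
L=(P-t)@q   # tool coords
m=(np.abs(L[...,1])<.03)&(np.abs(L[...,0])<.03)&(L[...,2]>.06)&(L[...,2]<.1)
hsv=cv2.cvtColor(F,cv2.COLOR_RGB2HSV)
b=m&(hsv[...,1]>90)&(hsv[...,2]>80)
p=L[b]; print(len(p),'z pct',np.percentile(p[:,2],[5,50,95]).round(4))
zt=np.percentile(p[:,2],20); e=p[np.abs(p[:,2]-zt)<.003]
# outer arc: for each y bin the max x
a=np.array([[e[np.abs(e[:,1]-y)<.001][:,0].max(),y] for y in np.arange(-.011,.0111,.001) if (np.abs(e[:,1]-y)<.001).sum()>1])
r=least_squares(lambda k:np.hypot(a[:,0]-k[0],a[:,1]-k[1])-.0145,[0,0],loss='soft_l1',f_scale=.0005)
print('collar centre in tool x,y',r.x.round(4),'res',np.abs(r.fun).mean(),'ztop',zt)
w=(np.abs(L[...,1])<.008)&(np.abs(L[...,0])<.03)&(L[...,2]>.04)&(L[...,2]<.0765)&(F.max(-1)<60)
print('dark wing x max',np.percentile(L[w][:,0],[50,90,98]).round(4),'y',L[w&(L[...,0]>.012)][:,1].mean() if (w&(L[...,0]>.012)).any() else None)
E
python3 col.py
```

```text
521 z pct [0.0669 0.0784 0.0821]
collar centre in tool x,y [-0.0012  0.0002] res 0.00015845990381998102 ztop 0.0775488901758223
dark wing x max [0.0066 0.0134 0.0137] y 0.00018635605699836245
```

```bash
python3 -m handwheel '{"deltas": [[-1,0.254,-0.795,0,0],[-1,0.254,-0.795,0,0],[-1,0.254,-0.795,0,0],[-1,0.254,-0.795,0,0],[-1,0.254,-0.795,0,0],[-1,0.254,-0.795,0,0],[-1,0.254,-0.795,0,0],[-1,0.254,-0.795,0,0],[-1,0,0,0,1],[-1,0,0,0,1],[-1,0,0,0,1],[-1,0,0,0,1],[-1,0,0,0,1],[-1,0,0,0,1],[-1,0,0,0,0]]}'; python3 st.py; python3 col.py
```

```text
clock: 22.62
tcp_pos: [0.6367, -0.0182, 0.2039]
orientation: [-0.005, 0.058, 0.998, -0.003]
wrist_force: [-0.8, 0.6, -1.2]
finger_gap: 0.0064
grip_force: 59.0
22.625 [ 0.6367 -0.0182  0.2039] yaw 173.4 j [-0.152  0.482  0.05   1.148 -0.006 -0.037] z [-0.0096 -0.0048 -0.9999] F [-0.8  0.6 -1.2] T [-0.014 -0.023 -0.072]
473 z pct [0.0688 0.0797 0.0823]
collar centre in tool x,y [-0.     -0.0003] res 0.00023835157291255595 ztop 0.07890548410587375
dark wing x max [0.0073 0.0144 0.0147] y -0.0002618217520308412
```

```bash
python3 -m handwheel '{"deltas": [[-1,-0.1,0.03,0.4,0],[-1,0,0,0.4,0],[-1,0,0,0.3,0],[-1,0,0,0.05,0],[-1,0,0,0,0]]}'; python3 st.py; python3 -m handwheel '{"deltas": [[-1,0,0,0.05,0],[-1,0,0,0.05,0],[-1,0,0,0.05,0],[-1,0,0,0.05,0],[-1,0,0,0,0]]}'; python3 st.py
```

```text
clock: 23.3
tcp_pos: [0.6413, -0.0178, 0.1595]
orientation: [-0.003, 0.058, 0.998, -0.003]
wrist_force: [-0.4, 0.7, -0.0]
finger_gap: 0.0065
grip_force: 59.0
23.3 [ 0.6413 -0.0178  0.1595] yaw 173.3 j [-0.151  0.517 -0.006  1.054 -0.006 -0.034] z [-0.0069 -0.0052 -1.    ] F [-0.4  0.7 -0. ] T [ 0.007 -0.027 -0.026]
clock: 23.92
tcp_pos: [0.6411, -0.0178, 0.1515]
orientation: [-0.003, 0.058, 0.998, -0.003]
wrist_force: [-0.9, 0.2, -0.7]
finger_gap: 0.0065
grip_force: 59.0
23.925 [ 0.6411 -0.0178  0.1515] yaw 173.29 j [-0.151  0.523 -0.017  1.037 -0.006 -0.034] z [-0.007  -0.0052 -1.    ] F [-0.9  0.2 -0.7] T [-0.001  0.039 -0.041]
```

```bash
python3 -m handwheel '{"deltas": [[-1,0,0,0.05,0],[-1,0,0,0.05,0],[-1,0,0,0.04,0],[-1,0,0,0.03,0],[-1,0,0,0,0]]}'; python3 st.py; python3 -m handwheel '{"deltas": [[-1,0,0,0.05,0],[-1,0,0,0.05,0],[-1,0,0,0,0]]}'; python3 st.py
```

```text
clock: 24.55
tcp_pos: [0.6412, -0.0179, 0.1447]
orientation: [-0.003, 0.058, 0.998, -0.003]
wrist_force: [0.3, 0.5, -0.1]
finger_gap: 0.0067
grip_force: 59.0
24.55 [ 0.6412 -0.0179  0.1447] yaw 173.3 j [-0.151  0.528 -0.026  1.023 -0.006 -0.034] z [-0.0069 -0.0052 -1.    ] F [ 0.3  0.5 -0.1] T [-0.041 -0.025  0.015]
clock: 24.92
tcp_pos: [0.641, -0.0177, 0.1407]
orientation: [-0.003, 0.058, 0.998, -0.003]
wrist_force: [-0.7, 1.2, -0.5]
finger_gap: 0.0067
grip_force: 59.0
24.925 [ 0.641  -0.0177  0.1407] yaw 173.3 j [-0.151  0.531 -0.031  1.014 -0.006 -0.034] z [-0.007 -0.005 -1.   ] F [-0.7  1.2 -0.5] T [ 0.134  0.12  -0.048]
```

The shank is entering freely. Now down to the socket's face, gently.

```bash
python3 -m handwheel '{"deltas": [[-1,0,0,0.05,0],[-1,0,0,0.05,0],[-1,0,0,0.05,0],[-1,0,0,0.03,0],[-1,0,0,0,0]]}'; python3 -m handwheel '{"deltas": [[-1,0,0,0.03,0],[-1,0,0,0.03,0],[-1,0,0,0,0]]}'; python3 st.py
```

```text
clock: 25.55
tcp_pos: [0.6408, -0.0176, 0.1333]
orientation: [-0.004, 0.058, 0.998, -0.003]
wrist_force: [-3.0, 2.4, 0.4]
finger_gap: 0.0064
grip_force: 59.1
clock: 25.92
tcp_pos: [0.6409, -0.0176, 0.1312]
orientation: [-0.003, 0.058, 0.998, -0.003]
wrist_force: [-2.8, 4.5, 2.1]
finger_gap: 0.0065
grip_force: 59.4
25.925 [ 0.6409 -0.0176  0.1312] yaw 173.31 j [-0.151  0.539 -0.044  0.994 -0.006 -0.034] z [-0.0071 -0.0047 -1.    ] F [-2.8  4.5  2.1] T [ 0.882  0.83  -0.01 ]
```

```bash
python3 -m handwheel '{"deltas": [[-1,0.015,0.025,0,0],[-1,0,0,0,0]]}';python3 st.py; python3 -m handwheel '{"deltas": [[-1,0,0,0.02,0],[-1,0,0,0,0]]}'; python3 st.py
```

```text
clock: 26.18
tcp_pos: [0.6408, -0.0173, 0.1312]
orientation: [-0.003, 0.059, 0.998, -0.003]
wrist_force: [-1.9, 0.3, 0.3]
finger_gap: 0.0064
grip_force: 59.1
26.175 [ 0.6408 -0.0173  0.1312] yaw 173.27 j [-0.15   0.538 -0.045  0.993 -0.007 -0.032] z [-0.0065 -0.0063 -1.    ] F [-1.9  0.3  0.3] T [ 0.106  0.509 -0.039]
clock: 26.42
tcp_pos: [0.6408, -0.0172, 0.1307]
orientation: [-0.003, 0.059, 0.998, -0.003]
wrist_force: [-2.2, 1.0, 3.0]
finger_gap: 0.0065
grip_force: 59.4
26.425 [ 0.6408 -0.0172  0.1307] yaw 173.28 j [-0.15   0.539 -0.046  0.992 -0.007 -0.032] z [-0.0062 -0.0059 -1.    ] F [-2.2  1.   3. ] T [0.001 0.566 0.008]
```

Perched at 3 N on the socket. I'll add a little preload and turn clockwise in small steps, watching for the drop.

```bash
python3 -m handwheel '{"deltas": [[-1,0.01,0,0.04,0],[-1,0,0,0,0.4],[-1,0,0,0,0.4],[-1,0,0,0,0.4]]}';python3 st.py; python3 -m handwheel '{"deltas": [[-1,0,0,0,0.4],[-1,0,0,0,0.4],[-1,0,0,0,0.2]]}'; python3 st.py
```

```text
clock: 26.92
tcp_pos: [0.6406, -0.0171, 0.1287]
orientation: [-0.002, 0.164, 0.986, -0.003]
wrist_force: [-0.6, 0.8, -0.1]
finger_gap: 0.0071
grip_force: 59.0
26.925 [ 0.6406 -0.0171  0.1287] yaw 161.15 j [-0.15   0.54  -0.049  0.987 -0.006  0.179] z [-0.0059 -0.0055 -1.    ] F [-0.6  0.8 -0.1] T [ 0.149  0.183 -0.007]
clock: 27.3
tcp_pos: [0.6407, -0.0168, 0.1287]
orientation: [-0.002, 0.248, 0.969, -0.003]
wrist_force: [-0.9, 1.7, -0.7]
finger_gap: 0.0067
grip_force: 59.0
27.3 [ 0.6407 -0.0168  0.1287] yaw 151.23 j [-0.149  0.54  -0.049  0.987 -0.006  0.353] z [-0.0058 -0.0051 -1.    ] F [-0.9  1.7 -0.7] T [0.261 0.083 0.034]
```

Fz went to zero and the tool sank 2 mm, so it has dropped into something. I'll follow it down gently.

```bash
python3 -m handwheel '{"deltas": [[-1,0,0,0.03,0],[-1,0,0,0.03,0],[-1,0,0,0,0]]}';python3 st.py; python3 -m handwheel '{"deltas": [[-1,0,0,0.03,0],[-1,0,0,0,0]]}'; python3 st.py
```

```text
clock: 27.68
tcp_pos: [0.6403, -0.0169, 0.1263]
orientation: [-0.002, 0.248, 0.969, -0.003]
wrist_force: [-0.1, 1.1, -0.5]
finger_gap: 0.0065
grip_force: 59.0
27.675 [ 0.6403 -0.0169  0.1263] yaw 151.31 j [-0.149  0.542 -0.052  0.982 -0.006  0.351] z [-0.0064 -0.0054 -1.    ] F [-0.1  1.1 -0.5] T [ 0.107 -0.023  0.047]
clock: 27.92
tcp_pos: [0.6403, -0.0169, 0.1252]
orientation: [-0.002, 0.248, 0.969, -0.003]
wrist_force: [-0.0, 0.7, -0.3]
finger_gap: 0.0064
grip_force: 58.9
27.925 [ 0.6403 -0.0169  0.1252] yaw 151.3 j [-0.149  0.543 -0.054  0.98  -0.006  0.352] z [-0.0065 -0.0055 -1.    ] F [-0.   0.7 -0.3] T [ 0.073 -0.055 -0.018]
```

```bash
python3 -m handwheel '{"deltas": [[-1,0,0,0.03,0],[-1,0,0,0,0]]}';python3 -m handwheel '{"deltas": [[-1,0,0,0.03,0],[-1,0,0,0,0]]}'; python3 -m handwheel '{"deltas": [[-1,0,0,0.02,0],[-1,0,0,0,0]]}';python3 st.py
```

```text
clock: 28.18
tcp_pos: [0.6404, -0.0169, 0.1243]
orientation: [-0.002, 0.248, 0.969, -0.003]
wrist_force: [-0.3, -0.6, 1.2]
finger_gap: 0.0067
grip_force: 59.3
clock: 28.42
tcp_pos: [0.6404, -0.0169, 0.1241]
orientation: [-0.002, 0.248, 0.969, -0.003]
wrist_force: [-1.5, 0.7, 6.9]
finger_gap: 0.0063
grip_force: 60.1
clock: 28.68
tcp_pos: [0.6404, -0.0169, 0.124]
orientation: [-0.002, 0.248, 0.969, -0.003]
wrist_force: [-3.3, 0.5, 9.3]
finger_gap: 0.0069
grip_force: 60.6
28.675 [ 0.6404 -0.0169  0.124 ] yaw 151.3 j [-0.149  0.543 -0.056  0.976 -0.006  0.352] z [-0.0051 -0.0057 -1.    ] F [-3.3  0.5  9.3] T [ 0.153  0.741 -0.034]
```

Seated: 7 mm below the perch with a firm floor. I'll ease the preload and turn it on clockwise, watching the torque.

```bash
python3 -m handwheel '{"deltas": [[-1,0,0,-0.04,0],[-1,0,0,0,0.5],[-1,0,0,0,0.5],[-1,0,0,0,0.5],[-1,0,0,0,0.5],[-1,0,0,0,0]]}';python3 st.py; python3 -m handwheel '{"deltas": [[-1,0,0,0,0.5],[-1,0,0,0,0.5],[-1,0,0,0,0.5],[-1,0,0,0,0.5],[-1,0,0,0,0]]}';python3 st.py
```

```text
clock: 29.42
tcp_pos: [0.6407, -0.0165, 0.1242]
orientation: [-0.001, 0.412, 0.911, -0.003]
wrist_force: [0.2, 2.2, 4.3]
finger_gap: 0.0068
grip_force: 59.6
29.425 [ 0.6407 -0.0165  0.1242] yaw 131.37 j [-0.149  0.543 -0.055  0.977 -0.005  0.7  ] z [-0.0052 -0.0047 -1.    ] F [0.2 2.2 4.3] T [ 0.469 -0.108 -0.009]
clock: 30.05
tcp_pos: [0.6411, -0.0164, 0.1242]
orientation: [-0.001, 0.563, 0.826, -0.003]
wrist_force: [2.7, 3.2, 3.0]
finger_gap: 0.0066
grip_force: 59.5
30.05 [ 0.6411 -0.0164  0.1242] yaw 111.45 j [-0.149  0.543 -0.055  0.976 -0.005  1.048] z [-0.0045 -0.0044 -1.    ] F [2.7 3.2 3. ] T [ 0.786 -0.503  0.109]
```

```bash
python3 -m handwheel '{"deltas": [[-1,0.01,0.014,0,0.4],[-1,0,0,0,0.4],[-1,0,0,0,0.3],[-1,0,0,0,0]]}';python3 st.py; python3 -m handwheel '{"deltas": [[-1,0,0,0,0.3],[-1,0,0,0,0.3],[-1,0,0,0,0]]}';python3 st.py; python3 -m handwheel '{"deltas": [[-1,0,0,0,0.3],[-1,0,0,0,0]]}';python3 st.py
```

```text
clock: 30.55
tcp_pos: [0.6414, -0.0162, 0.1242]
orientation: [-0.0, 0.64, 0.769, -0.003]
wrist_force: [3.0, 1.4, 3.0]
finger_gap: 0.0067
grip_force: 59.6
30.55 [ 0.6414 -0.0162  0.1242] yaw 100.45 j [-0.148  0.544 -0.054  0.977 -0.006  1.24 ] z [-0.0047 -0.0051 -1.    ] F [3.  1.4 3. ] T [ 0.53  -0.617  0.067]
clock: 30.92
tcp_pos: [0.6415, -0.0162, 0.1242]
orientation: [0.0, 0.679, 0.734, -0.003]
wrist_force: [3.5, 2.4, 3.6]
finger_gap: 0.0066
grip_force: 59.6
30.925 [ 0.6415 -0.0162  0.1242] yaw 94.45 j [-0.148  0.544 -0.054  0.977 -0.006  1.345] z [-0.0045 -0.0051 -1.    ] F [3.5 2.4 3.6] T [ 0.606 -0.898  0.01 ]
clock: 31.18
tcp_pos: [0.6415, -0.0162, 0.1242]
orientation: [0.0, 0.698, 0.716, -0.003]
wrist_force: [4.8, 3.0, 3.2]
finger_gap: 0.0064
grip_force: 59.6
31.175 [ 0.6415 -0.0162  0.1242] yaw 91.45 j [-0.148  0.544 -0.054  0.977 -0.006  1.397] z [-0.0045 -0.0052 -1.    ] F [4.8 3.  3.2] T [ 0.659 -1.104  0.058]
```

```bash
python3 -m handwheel '{"deltas": [[-1,0.01,0.02,0,0.3],[-1,0,0,0,0]]}';python3 st.py; python3 -m handwheel '{"deltas": [[-1,0,0,0,0.2],[-1,0,0,0,0]]}';python3 st.py;python3 -m handwheel '{"deltas": [[-1,0,0,0,0.2],[-1,0,0,0,0]]}';python3 st.py
```

```text
clock: 31.42
tcp_pos: [0.6418, -0.0161, 0.1241]
orientation: [0.0, 0.717, 0.697, -0.004]
wrist_force: [3.5, 2.2, 5.2]
finger_gap: 0.0063
grip_force: 59.9
31.425 [ 0.6418 -0.0161  0.1241] yaw 88.42 j [-0.148  0.545 -0.052  0.978 -0.007  1.451] z [-0.0056 -0.0058 -1.    ] F [3.5 2.2 5.2] T [ 0.367 -0.778  0.031]
clock: 31.68
tcp_pos: [0.6418, -0.0161, 0.1241]
orientation: [0.0, 0.729, 0.684, -0.004]
wrist_force: [2.9, 1.5, 5.2]
finger_gap: 0.0062
grip_force: 59.8
31.675 [ 0.6418 -0.0161  0.1241] yaw 86.38 j [-0.148  0.545 -0.052  0.978 -0.006  1.486] z [-0.0054 -0.0057 -1.    ] F [2.9 1.5 5.2] T [ 0.389 -0.76  -0.01 ]
clock: 31.92
tcp_pos: [0.6419, -0.0161, 0.1241]
orientation: [0.0, 0.741, 0.671, -0.004]
wrist_force: [3.7, 2.1, 5.0]
finger_gap: 0.0064
grip_force: 59.8
31.925 [ 0.6419 -0.0161  0.1241] yaw 84.36 j [-0.148  0.545 -0.052  0.978 -0.006  1.522] z [-0.0054 -0.0057 -1.    ] F [3.7 2.1 5. ] T [ 0.314 -0.856  0.086]
```

```bash
python3 -m handwheel '{"deltas": [[-1,0,0,0,0.15],[-1,0,0,0,0]]}';python3 st.py; python3 -m handwheel '{"deltas": [[-1,0,0,0,0.15],[-1,0,0,0,0]]}';python3 st.py
python3 - <<'E'
from h import *
F,P,M,o,f,c=cam('top')
cv2.imwrite('pics/t2.png',cv2.resize(F[150:230,220:300,::-1],None,fx=6,fy=6,interpolation=cv2.INTER_CUBIC))
E
```

```text
clock: 32.17
tcp_pos: [0.6419, -0.0161, 0.1241]
orientation: [0.0, 0.75, 0.662, -0.004]
wrist_force: [3.6, 1.5, 4.3]
finger_gap: 0.0068
grip_force: 59.8
32.175 [ 0.6419 -0.0161  0.1241] yaw 82.87 j [-0.148  0.545 -0.052  0.978 -0.006  1.548] z [-0.0053 -0.0057 -1.    ] F [3.6 1.5 4.3] T [ 0.353 -0.774  0.012]
clock: 32.42
tcp_pos: [0.6419, -0.0161, 0.1241]
orientation: [0.0, 0.758, 0.652, -0.004]
wrist_force: [3.9, 2.1, 4.9]
finger_gap: 0.0065
grip_force: 59.8
32.425 [ 0.6419 -0.0161  0.1241] yaw 81.36 j [-0.148  0.545 -0.052  0.978 -0.006  1.574] z [-0.0053 -0.0058 -1.    ] F [3.9 2.1 4.9] T [ 0.379 -0.924  0.055]
```

Torque stays light and the wing is at about 97° clockwise of the stand's x, well inside the band, so I stop here rather than force it. Now release, rise and check.

```bash
python3 -m handwheel '{"deltas": [[-1,0,0,-0.03,0],[-1,0,0,0,0],[-0.3,0,0,0,0],[-0.3,0,0,0,0],[-0.3,0,0,0,0],[-0.3,0,0,0,0],[-0.3,0,0,-0.2,0],[-0.3,0,0,-0.7,0],[-0.3,0,0,-0.9,0],[-0.3,0,0,-0.9,0],[-0.3,0,0,0,0]]}';python3 st.py
python3 - <<'E'
from h import *
F,P,M,o,f,c=cam('wrist')
cv2.imwrite('pics/w8.png',cv2.resize(F[:,:,::-1],None,fx=1.5,fy=1.5))
d=np.hypot(P[...,0]-.64,P[...,1]+.018)
for n,zl,zh,rm in(('collar',.043,.0445,.02),('wing',.066,.075,.03)):
    m=(d<rm)&(P[...,2]>zl)&(P[...,2]<zh);p=P[m]
    print(n,len(p),p.mean(0).round(4),[np.round(t,1) for t in cv2.minAreaRect(p[:,:2].astype(np.float32)*1000)])
E
```

```text
clock: 33.85
tcp_pos: [0.6439, -0.0155, 0.2374]
orientation: [0.003, 0.759, 0.651, -0.002]
wrist_force: [0.9, 0.4, -0.5]
finger_gap: 0.0299
grip_force: 0.0
33.85 [ 0.6439 -0.0155  0.2374] yaw 81.3 j [-0.146  0.471  0.117  1.215 -0.006  1.576] z [ 8.0e-04 -6.4e-03 -1.0e+00] F [ 0.9  0.4 -0.5] T [ 0.047  0.017 -0.001]
collar 89 [ 0.64   -0.0166  0.044 ] [array([640.5, -18.2]), array([27.8, 28.5]), np.float64(35.6)]
wing 416 [ 0.6403 -0.0176  0.071 ] [array([640.2, -18.4]), array([29.7,  8. ]), np.float64(85.7)]
```

View pics/w8.png

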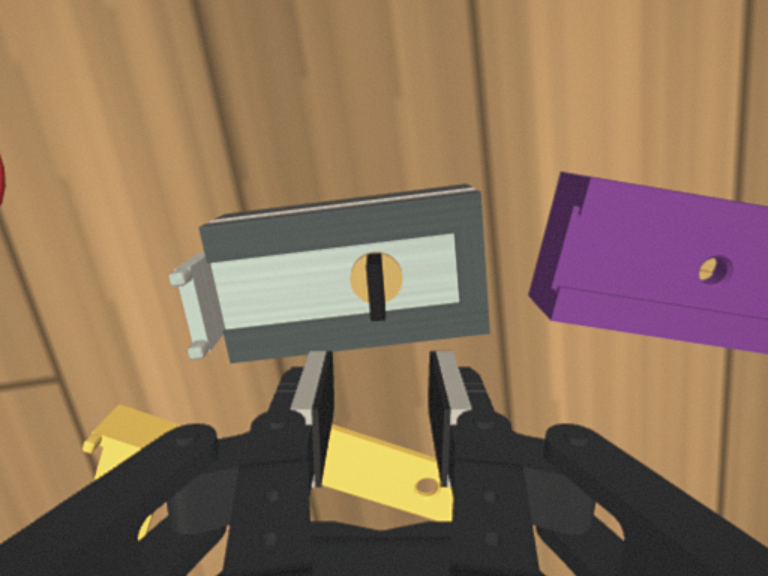

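The view shows the wing at (376,287), straight across the rest within about 3°. Its top is 71 mm up (70.5 expected), so the collar is down on the rest, and the rest is home. At about 93° clockwise it is at the 83° stop plus the blade's play. The tool is clear, so I hand in.

```bash
python3 -c "
from workcell import hand_in
print(hand_in())"
```

```text
the job is handed in; nothing more can be done
None
```

The job is handed in, with no verdict reported back: the rest is home, and the thumbscrew is down through both holes with its collar on the rest, wing within about 3° of straight across, and released. I felt no hard stop; I stopped at about 93° clockwise, where the 83° stop plus the blade's 10° play should be.

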